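Fit the drill-bush plate on its twin pins and lock it with the keeper

TASK

Get the drilling jig ready for the block that is already lying in it: pick up the aluminium bush plate by its wooden grip and fit it over both of the jig's upright pins until it lies fully home and flat on the two steel end blocks, feeling for the pins gently and never forcing it. Then swing the keeper all the way over the end of the plate so that the drill cannot lift it, and let go; leave the other tools where they are.

Things in the scene. Friction and masses are not known exactly. Their poses are not given: they have to be found in the camera images.
- jig: drilling jig fixed to the bench: plywood base 226 (x) x 158 (y) x 18 mm with a pale wooden block 90 x 44 x 30 mm lying in its middle (top at z = 48 mm). Origin: on the bench below the middle of the block; x along the line of the two pins, pointing away from the keeper; z up. A dark steel carriage on it has two end blocks (30 x 40 mm) at x = -65 and +65 mm, tops at z = 50 mm: the plate's seats
- seat_mid (a point): point of the jig 50 mm above its origin, at the middle of the carriage's travel. An upright steel pin, 10 mm thick, stands on each end block at jig x = -65 and +65 mm, flat tip at jig z = 70 mm, 1.5 mm bevel. A screw locks the carriage rigidly where the last job left it: both pins' jig y is the same, anywhere from -14 to +14 mm, and not reported: find it by feel or by eye
- bush_plate: aluminium plate 176 (x) x 68 (y) x 10 mm, about 0.3 kg, flat on the bench. Origin: centre of its underside, z up, x along its length. Pin holes right through on its centre line: 11.5 mm round at x = -65, slot 15.5 (x) x 11.5 (y) mm at x = +65 mm; either goes on either pin. The two raised bushes at x = -34, +34 mm are no pin holes. Home: origin at jig z = 50 mm, pins 10 mm proud
- plate_grip (a point): point in the plate's wooden grip bar, 32 mm above the plate's origin; the bar is 44 mm long (plate x), 20 mm wide (plate y), from 10 to 44 mm above the plate's underside; pinch it across its 20 mm width. Behind it stands the lathe, whose levers hang forward to world x = 0.43 m, 0.15 to 0.29 m high: carry the plate past in front of them or high
- keeper (a joint): angle (rad) of the steel keeper bar on an upright pivot at jig x = -108 mm, y = 0. 0 = open (found at 0 to 0.25): 34 mm finger to jig -y, knob to +y. Grows anticlockwise from above to its stop, 1.571 = closed: finger along jig +x over the plate's end, knob to -x. Finger's underside at jig z = 62 mm, 2 mm above a seated plate, so it passes only over a plate that is home. Friction 0.06 N m holds it
- keeper_knob (a point): middle of the keeper's upright round black knob, 45 mm from the pivot axis, at jig z = 90 mm; 15 mm thick, from jig z = 69 to 104 mm; pinch it from above or push it with the fingers along its arc
- drill_chuck: bystander: steel drill chuck on a taper, 47 mm round, 121 mm long, lying loose; origin centre of its underside
- spur_centre: bystander: small steel drive centre standing upright, 27 mm round, 76 mm tall; origin centre of its underside
- pencil: bystander: pencil, 123 mm long, 7 mm thick, lying loose along its y; origin at its middle, underside
- caliper: bystander: steel vernier caliper 220 mm long lying flat behind the jig; origin at its middle, underside

How it is judged:
By the outcome, as a careful person would: the job done as asked, in the order asked, and still so for the second after the job is handed in, with the robot touching nothing.
It also fails if it takes over 72 s, if anything falls off the work surface, if the arm or the gripper's body presses on something with over 40 N, if the wrist force passes 120 N, or if a joint passes its speed limit or range.

ROBOT

A 6-joint arm with a two-finger parallel gripper is mounted at the origin on a cart in front of the work surface, level with it; the furniture and walls round the work are solid. World frame = base frame: x ahead of the robot, y to its left, z up, the work surface at z = 0. Lengths are in m, angles in rad, forces in N, time in s.
With the tool pointing down it reaches from about 0.325 to 1 m from the base axis. Payload 5.1 kg.
Tool frame: the origin (TCP) lies at the very end of the fingers, on their centre line; the grasp point (between the pads) lies 19 mm behind it; z points along the fingers, y is the line along which they close (so a half turn about z gives the same grasp; the last joint's range is limited). The gripper opens to 85 mm and grips with 20 to 120 N. Pads are 22 mm wide; open, the fingers measure 114 mm over their backs; the gripper's body (76 mm by 85 mm) begins 54 mm behind the grasp point. The pads swing forward as they close: fully open they stand 13 mm farther back than shut.
Start: joints at [1.111, 0.124, 1.65, -0, 1.367, -0.083], TCP at [0.239, 0.604, 0.231] pointing down, gripper open.
Joint ranges: [-2.61, 2.61], [-1.02, 2.33], [0.03, 2.71], [-1.35, 4.49], [0.32, 2.68], [-2.91, 2.91]. Speed limits (rad/s): [2.57, 2.57, 3.14, 3.14, 3.14, 3.14].

INTERFACE

Orientations are given as a unit quaternion [x, y, z, w].
In Python, from plant import robot, vision gives the robot as it stands.
- The arm moves only by the tool step_arm, never from a script. Its argument "increments" is a list of rows, each an object with "offset": the shift along the tool's x, y, z normalised to -1 to 1, where 1 is 1000 mm, a list of three; "turn": the turn about the tool's z normalised to -1 to 1, where 1 is 30 degrees. In form: [{"offset": [dx, dy, dz], "turn": turn}, ...]. A call has exactly 5 rows; each row is the pose to reach, as a shift and turn from the pose commanded when the call began, along the tool's axes at that moment; what a row does not reach only later rows make up. A row lasts 1/10 s, in which the tool goes at most 50 mm and 8.59 degrees, less where a joint would pass 70% of its speed; a pose out of reach is approached as far as the arm can. A call with a number of a shift or a turn outside -1 to 1 is refused whole. A call with a gripper value outside its range is refused whole. "fingers" is the opening, from 0 (shut) to 1 (fully open), set as the call begins (left out, the last holds). The fingers move at their own pace and stop on an object; "force" is the grip in N (left out, the last holds). Time passes only in rows, so rows that repeat a pose let the fingers close, or fill a call up. It gives the time, the measured TCP pose, the force, the opening and the grip force at its end, in the units of the state.
- robot.get_obs(): the state, without advancing time (a new reading comes with each control period).
- vision.read_camera(name): name is "scene" or "top" or "wrist"; returns a dict with "pixels" (400x640x3 uint8, red, green, blue), "depth" (400x640 float32, m along the optical axis (not along the pixel's ray), 0 where there is no reading), "intrinsics" (3x3 intrinsics, pixels), "pose" (4x4, takes a point from camera to world coordinates). Camera axes: x right, y down, z forward; pixel columns grow to the right and rows downward; lengths in m; the calibration is good to about 2 mm. The wrist camera is an equidistant fisheye: a pixel r from the principal point sees the ray r / f radians off the axis. A picture is of the moment at which its call begins.
- robot.close_job(): hands the job in; it is judged then, once.
The state is a dict: "time_s": time; "q": joint angles; "qvel": joint speeds; "effort": joint torques, N m; "ee_pos": TCP position; "tool_rot": TCP orientation; "ft_force": force on the tool from outside, world axes, zero at the start; "ft_torque": the same for the moment, N m; "width": opening from 0.0 (shut) to 1.0 (fully open); "gripper_force": force on a finger pad.
Only numpy, scipy, OpenCV 4.12 (cv2) and the standard library are available. Lean on these libraries where they do the work, as an engineer would, in place of code of your own. Each camera call takes 0.05 s, during which the arm holds its last target. There are 200 camera calls.

## Working session

There is one attempt and no reset: what is moved stays moved. The work goes in short steps, Python scripts to look and compute and a tool call to move; the robot and the scene stay as the last step left them, time stands still between calls to the robot, and variables do not carry over. Pictures are saved under pics/ and viewed, at most 10 in all, crops included, and the job is handed in when it is done.

Besides the shell and the picture viewer there is one more tool, called after "Emit:" as name(argument=value, ...), one argument or row to a line, values as JSON. step_arm: Moves the arm, as the interface text tells. Its arguments: {"type":"object","properties":{"increments":{"type":"array","items":{"type":"object","properties":{"offset":{"type":"array","items":{"type":"number"}},"turn":{"type":"number"}}}},"fingers":{"type":"number"},"force":{"type":"number"}},"required":["increments"]}

```bash
mkdir -p pics
python3 - <<'E'
from plant import robot, vision
import cv2,numpy as np
o=robot.get_obs();print({k:np.round(v,3).tolist() for k,v in o.items()})
for n in ["scene","top"]:
    d=vision.read_camera(n);np.savez(f"pics/{n}0.npz",**d)
    cv2.imwrite(f"pics/{n}0.png",d["pixels"][:,:,::-1])
    print(n,d["intrinsics"].round(1).tolist(),d["pose"].round(3).tolist())
E
```

```text
{'time_s': 0.0, 'q': [1.111, 0.125, 1.652, 0.0, 1.368, -0.083], 'qvel': [-0.001, 0.001, 0.0, -0.0, -0.001, 0.0], 'effort': [0.0, -42.363, -36.545, -0.0, 0.007, 0.0], 'ee_pos': [0.239, 0.604, 0.23], 'tool_rot': [0.187, 0.982, -0.001, -0.0], 'ft_force': [0.304, -0.503, 0.118], 'ft_torque': [0.007, -0.04, -0.009], 'gripper_force': 0.0, 'width': 0.996}
scene [[399.9, 0.0, 324.7], [0.0, 399.9, 195.1], [0.0, 0.0, 1.0]] [[0.695, -0.481, 0.535, 0.08], [-0.719, -0.483, 0.499, -0.518], [0.018, -0.731, -0.682, 0.707], [0.0, 0.0, 0.0, 1.0]]
top [[505.0, 0.0, 317.1], [0.0, 505.0, 197.8], [0.0, 0.0, 1.0]] [[0.056, -0.975, 0.215, 0.302], [-0.998, -0.054, 0.016, -0.071], [-0.004, -0.216, -0.976, 1.253], [0.0, 0.0, 0.0, 1.0]]
```

View pics/top0.png

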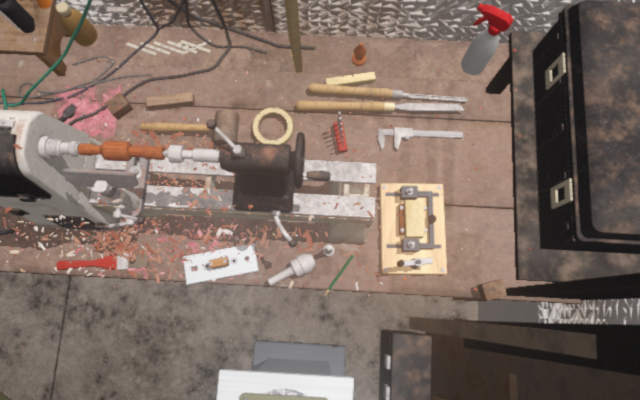

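View pics/scene0.png

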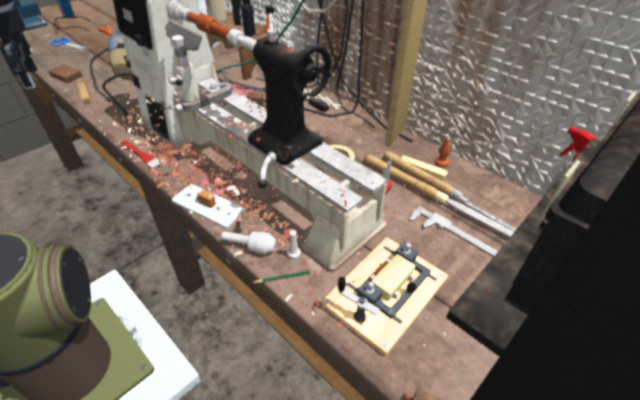

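The top view shows the plate at about (220,265) and the jig at about (412,228), with its keeper end at about (412,263), nearest the robot. The chuck is at (295,267) and the spur centre at (327,250). Next I'll fit the plate and the jig.

```bash
cat > h.py <<'E'
import numpy as np,cv2
def world(d):
    K,P,Z=d["intrinsics"],d["pose"],d["depth"]
    v,u=np.mgrid[:Z.shape[0],:Z.shape[1]]
    c=np.stack([(u-K[0,2])/K[0,0]*Z,(v-K[1,2])/K[1,1]*Z,Z],-1)
    return c@P[:3,:3].T+P[:3,3]
def onplane(d,uv,z):
    K,P=d["intrinsics"],d["pose"]
    r=np.array([(uv[0]-K[0,2])/K[0,0],(uv[1]-K[1,2])/K[1,1],1])
    r=P[:3,:3]@r; return P[:3,3]+r*(z-P[2,3])/r[2]
def rect(p):
    (c,s,a)=cv2.minAreaRect((p[:,:2]*1000).astype(np.float32)); return np.round(c,1),np.round(s,1),round(a,2)
E
python3 - <<'E'
from h import *
d=dict(np.load("pics/top0.npz"));W=world(d);px=d["pixels"].astype(int)
hsv=cv2.cvtColor(d["pixels"],cv2.COLOR_RGB2HSV)
# plate
b=np.zeros(W.shape[:2],bool);b[240:290,175:262]=1
m=b&(W[...,2]>0.006)&(W[...,2]<0.016)
m=cv2.morphologyEx(m.astype(np.uint8),cv2.MORPH_OPEN,np.ones((3,3)))>0
print("plate",m.sum(),rect(W[m]),W[m].mean(0))
g=b&(W[...,2]>0.036)&(W[...,2]<.055);print("grip",g.sum(),rect(W[g]),W[g].mean(0))
b[:]=0;b[175:285,370:455]=1
m=b&(W[...,2]>0.012)&(W[...,2]<.024);print("base",m.sum(),rect(W[m]),W[m].mean(0))
m=b&(W[...,2]>0.043)&(W[...,2]<.053);print("48-50",m.sum(),rect(W[m]),W[m].mean(0))
m=b&(W[...,2]>0.060);n,l,s,c=cv2.connectedComponentsWithStats(m.astype(np.uint8))
for i in range(1,n):print(s[i],W[l==i].mean(0).round(4),W[l==i][:,2].max())
c=np.vstack([cv2.resize(d["pixels"][235:295,170:265],None,fx=5,fy=5,interpolation=3)])
c2=cv2.resize(d["pixels"][175:285,370:460],None,fx=5,fy=5,interpolation=3)
o=np.zeros((560,800,3),np.uint8);o[:300,:320]=c[:,:320];o=np.zeros((550,450+350,3),np.uint8)
o[:550,:450]=c2;cc=cv2.resize(d["pixels"][235:295,170:265],(350,221));o[:221,450:]=cc
cv2.imwrite("pics/c1.png",o[:,:,::-1])
E
```

```text
plate 1636 (array([403.2, 180.5]), array([101.4, 187.1]), 4.9) [0.39955238 0.17729895 0.01134648]
grip 158 (array([399.3, 176.1]), array([19.8, 44.2]), 14.92) [0.39876067 0.17588914 0.04490497]
base 3494 (array([ 500.7, -297.7]), array([252.2, 172. ]), 3.68) [ 0.50268763 -0.28730335  0.01944488]
48-50 964 (array([ 516.4, -285.4]), array([195.5, 120.6]), 21.54) [ 0.52934239 -0.28896595  0.04948488]
[370 175   6   9  54] [ 0.5841 -0.1714  0.1909] 1.2534984065387724
[385 181   1   1   1] [ 0.3018 -0.0706  1.2535] 1.2534984065387724
[413 180   1   1   1] [ 0.3018 -0.0706  1.2535] 1.2534984065387724
[397 188   1   1   1] [ 0.3018 -0.0706  1.2535] 1.2534984065387724
[409 188   5   5  18] [ 0.5945 -0.2757  0.0695] 0.07593113762374193
[432 194   1   1   1] [ 0.3018 -0.0706  1.2535] 1.2534984065387724
[370 197   6  31 142] [ 0.5205 -0.1743  0.1739] 1.2534984065387724
[392 197   1   1   1] [ 0.3018 -0.0706  1.2535] 1.2534984065387724
[391 200   1   1   1] [ 0.3018 -0.0706  1.2535] 1.2534984065387724
[409 207   1   1   1] [ 0.3018 -0.0706  1.2535] 1.2534984065387724
[451 213   1   1   1] [ 0.30
[... 1282 characters left out ...]
06  1.2535] 1.2534984065387724
[450 261   1   1   1] [ 0.3018 -0.0706  1.2535] 1.2534984065387724
[391 268   1   1   1] [ 0.3018 -0.0706  1.2535] 1.2534984065387724
[450 269   1   1   1] [ 0.3018 -0.0706  1.2535] 1.2534984065387724
[453 268   1   1   1] [ 0.3018 -0.0706  1.2535] 1.2534984065387724
[405 271   1   1   1] [ 0.3018 -0.0706  1.2535] 1.2534984065387724
[418 272   1   1   1] [ 0.3018 -0.0706  1.2535] 1.2534984065387724
[386 275   1   1   1] [ 0.3018 -0.0706  1.2535] 1.2534984065387724
[381 276   1   1   1] [ 0.3018 -0.0706  1.2535] 1.2534984065387724
[425 278   1   1   1] [ 0.3018 -0.0706  1.2535] 1.2534984065387724
[446 284   1   1   1] [ 0.3018 -0.0706  1.2535] 1.2534984065387724
```

View pics/c1.png

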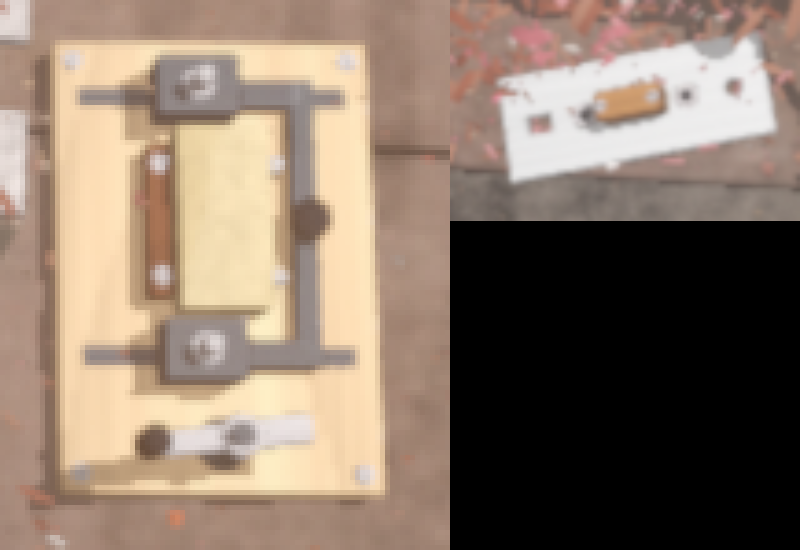

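```bash
cat > go.py <<'E'
import sys
from h import *
from plant import robot
def st():
    o=robot.get_obs();q=o["tool_rot"];R=__import__("scipy.spatial.transform",fromlist=["x"]).Rotation.from_quat(q).as_matrix()
    return o,R,np.degrees(np.arctan2(R[1,1],R[0,1]))
def to(x,y,z,yaw):
    o,R,w=st();d=R.T@(np.array([x,y,z])-o["ee_pos"])
    t=(w-yaw+180)%360-180
    print("pos",o["ee_pos"].round(4),"yaw",round(w,2),"off",d.round(4),"dist",np.linalg.norm(d).round(3),"turn30",round(t/30,3),"F",o["ft_force"].round(1))
if __name__=="__main__": to(*map(float,sys.argv[1:]))
E
python3 go.py .35 .19 .16 14.9
python3 - <<'E'
from h import *
for n in ["top","scene"]:
    d=dict(np.load(f"pics/{n}0.npz"));W=world(d).reshape(-1,3)
    for y in np.arange(-.4,.5,.05):
        m=(W[:,1]>y)&(W[:,1]<y+.05)&(W[:,2]>.1)&(W[:,2]<.5)&(W[:,0]>.25)&(W[:,0]<.8)
        if m.sum()>2:
            p=W[m];i=p[:,0].argsort()[:3];print(n,round(y,2),p[i].round(3).tolist())
E
```

```text
pos [0.2389 0.6039 0.2302] yaw 68.41 off [-0.2556 -0.3438  0.0708] dist 0.434 turn30 1.784 F [-1.4 -0.5 -0.7]
top -0.3 [[0.41, -0.253, 0.105], [0.41, -0.251, 0.103], [0.41, -0.256, 0.1]]
top -0.25 [[0.41, -0.249, 0.102], [0.412, -0.246, 0.104], [0.412, -0.248, 0.105]]
top -0.2 [[0.496, -0.161, 0.108], [0.496, -0.15, 0.102], [0.497, -0.155, 0.102]]
top -0.15 [[0.493, -0.132, 0.1], [0.494, -0.146, 0.1], [0.494, -0.109, 0.101]]
top -0.1 [[0.499, -0.066, 0.167], [0.499, -0.095, 0.151], [0.499, -0.053, 0.15]]
top -0.05 [[0.431, -0.008, 0.172], [0.431, -0.005, 0.17], [0.431, -0.003, 0.169]]
top -0.0 [[0.435, 0.001, 0.171], [0.437, 0.001, 0.173], [0.439, 0.002, 0.173]]
top 0.05 [[0.498, 0.099, 0.144], [0.499, 0.056, 0.13], [0.499, 0.069, 0.15]]
top 0.1 [[0.499, 0.114, 0.15], [0.499, 0.147, 0.114], [0.499, 0.15, 0.161]]
top 0.15 [[0.492, 0.177, 0.166], [0.493, 0.18, 0.163], [0.495, 0.18, 0.164]]
top 0.2 [[0.499, 0.216, 0.132], [0.499, 0.209, 0.134], [0.499, 0.239, 0.125]]
top 0.25 [[0.447, 0.29, 0.281], [0.447, 0.288, 0.28], [0.447, 0.282, 0.28]]
top 0.3 [[0.455, 0.301, 0.274], [0.455, 0.305
[... 857 characters left out ...]
, 0.066, 0.14], [0.497, 0.086, 0.125], [0.497, 0.097, 0.128]]
scene 0.1 [[0.496, 0.106, 0.138], [0.496, 0.101, 0.126], [0.497, 0.144, 0.134]]
scene 0.15 [[0.493, 0.183, 0.162], [0.493, 0.18, 0.161], [0.493, 0.176, 0.163]]
scene 0.2 [[0.496, 0.219, 0.123], [0.496, 0.238, 0.112], [0.496, 0.238, 0.145]]
scene 0.25 [[0.444, 0.285, 0.277], [0.445, 0.286, 0.279], [0.446, 0.284, 0.277]]
scene 0.3 [[0.455, 0.343, 0.179], [0.456, 0.335, 0.177], [0.456, 0.343, 0.182]]
scene 0.35 [[0.446, 0.396, 0.166], [0.447, 0.395, 0.169], [0.449, 0.398, 0.161]]
scene 0.4 [[0.444, 0.413, 0.165], [0.446, 0.41, 0.166], [0.446, 0.402, 0.164]]
scene 0.45 [[0.469, 0.484, 0.103], [0.47, 0.468, 0.104], [0.47, 0.48, 0.101]]
```

Emit:
step_arm(
  increments=[
    {"offset": [-0.028,-0.04,0.007],"turn": 0.2},
    {"offset": [-0.056,-0.08,0.014],"turn": 0.4},
    {"offset": [-0.084,-0.12,0.021],"turn": 0.6},
    {"offset": [-0.112,-0.16,0.028],"turn": 0.8},
    {"offset": [-0.14,-0.2,0.035],"turn": 1.0},
  ],
  fingers=0.7,
  force=40,
)

```text
time_s: 0.6
ee_pos: [0.2956, 0.3649, 0.1954]
tool_rot: [0.437, 0.9, -0.0, -0.0]
ft_force: [-0.2, -0.3, 0.4]
width: 0.7
gripper_force: 0.0
```

```bash
python3 go.py .36 .185 .13 14.9
```

```text
pos [0.2956 0.3649 0.1954] yaw 38.21 off [-0.1812 -0.0606  0.0655] dist 0.202 turn30 0.777 F [-0.2 -0.3  0.4]
```

Emit:
step_arm(
  increments=[
    {"offset": [-0.04,-0.012,0.013],"turn": 0.2},
    {"offset": [-0.08,-0.024,0.026],"turn": 0.4},
    {"offset": [-0.12,-0.036,0.039],"turn": 0.6},
    {"offset": [-0.16,-0.05,0.052],"turn": 0.777},
    {"offset": [-0.181,-0.06,0.065],"turn": 0.777},
  ],
)

```text
time_s: 1.1
ee_pos: [0.3615, 0.1854, 0.1305]
tool_rot: [0.61, 0.793, -0.0, 0.0]
ft_force: [0.2, 0.2, -0.1]
width: 0.699
gripper_force: 0.0
```

```bash
python3 go.py .399 .176 .06 14.9
python3 - <<'E'
from plant import vision
import cv2,numpy as np
d=vision.read_camera("wrist");np.savez("pics/w1.npz",**d);cv2.imwrite("pics/w1.png",d["pixels"][:,:,::-1]);print(d["intrinsics"],d["pose"].round(4))
E
```

```text
pos [0.3615 0.1854 0.1305] yaw 14.89 off [-0.0187  0.0338  0.0706] dist 0.08 turn30 -0.0 F [ 0.2  0.2 -0.1]
[[309.70691629   0.         320.82396084]
 [  0.         309.70691629 200.37737172]
 [  0.           0.           1.        ]] [[ 9.667e-01  2.451e-01  7.400e-02  3.439e-01]
 [ 2.560e-01 -9.253e-01 -2.799e-01  2.561e-01]
 [-2.000e-04  2.895e-01 -9.572e-01  2.742e-01]
 [ 0.000e+00  0.000e+00  0.000e+00  1.000e+00]]
```

View pics/w1.png

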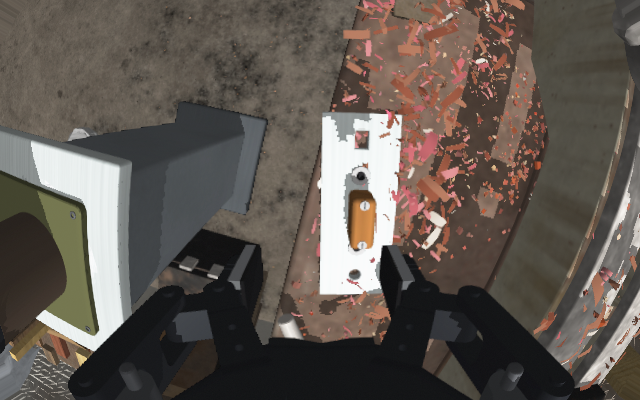

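The wrist view shows the slot at (362,140), the round hole at (355,274), and the grip screws at (365,206) and (362,245). I'll turn those four points into positions.

```bash
cat >> h.py <<'E'
def fish(d,uv,z):
    K,P=d["intrinsics"],d["pose"]
    a=np.array([uv[0]-K[0,2],uv[1]-K[1,2]]);r=np.hypot(*a);t=r/K[0,0]
    v=P[:3,:3]@np.r_[np.sin(t)*a/r,np.cos(t)]
    return P[:3,3]+v*(z-P[2,3])/v[2]
E
python3 - <<'E'
from h import *
d=dict(np.load("pics/w1.npz"))
S,H=fish(d,(362,140),.008),fish(d,(355,274),.008);A,B=fish(d,(365,206),.044),fish(d,(362,245),.044)
for n,a,b in(("holes",S,H),("grip",A,B)):print(n,a.round(4),b.round(4),"mid",((a+b)/2).round(4),"len",np.linalg.norm(a-b).round(4),"ang",np.degrees(np.arctan2(*(a-b)[1::-1])).round(2))
E
python3 go.py .399 .177 .06 14.9
```

```text
holes [0.3849 0.24   0.008 ] [0.4168 0.1132 0.008 ] mid [0.4009 0.1766 0.008 ] len 0.1308 ang 104.12
grip [0.3965 0.1933 0.044 ] [0.4043 0.1604 0.044 ] mid [0.4004 0.1768 0.044 ] len 0.0338 ang 103.39
pos [0.3603 0.1833 0.128 ] yaw 14.89 off [-0.0159  0.0361  0.0679] dist 0.078 turn30 -0.0 F [-0.4 -0.5 -2.6]
```

Emit:
step_arm(
  increments=[
    {"offset": [-0.008,0.019,0.02],"turn": 0.027},
    {"offset": [-0.016,0.0375,0.04],"turn": 0.027},
    {"offset": [-0.016,0.0375,0.07],"turn": 0.027},
    {"offset": [-0.016,0.0375,0.08],"turn": 0.027},
    {"offset": [-0.016,0.0375,0.08],"turn": 0.027},
  ],
)

```text
time_s: 1.65
ee_pos: [0.3996, 0.1818, 0.0493]
tool_rot: [0.614, 0.79, -0.002, -0.001]
ft_force: [-0.1, -0.2, 0.7]
width: 0.703
gripper_force: 0.0
```

```bash
python3 go.py .4005 .1767 .016 14.1
```

```text
pos [0.3996 0.1818 0.0493] yaw 14.31 off [-0.0051 -0.0002  0.0333] dist 0.034 turn30 0.007 F [-0.1 -0.2  0.7]
```

Emit:
step_arm(
  increments=[
    {"offset": [-0.005,0,0.012]},
    {"offset": [-0.005,0,0.024]},
    {"offset": [-0.005,0,0.033]},
    {"offset": [-0.005,0,0.033]},
    {"offset": [-0.005,0,0.033]},
  ],
)

```text
validation failed for argument at $.in...
```

Emit:
step_arm(
  increments=[
    {"offset": [0,0,0]},
    {"offset": [0,0,0]},
    {"offset": [0,0,0]},
    {"offset": [0,0,0]},
    {"offset": [0,0,0]},
  ],
  fingers=0,
  force=60,
)

```text
validation failed for argument at $.in...
```

```bash
python3 go.py .4005 .1767 .08 14.1
```

```text
pos [0.3996 0.1818 0.0493] yaw 14.31 off [-0.0051 -0.0005 -0.0307] dist 0.031 turn30 0.007 F [-0.1 -0.2  0.7]
```

Turn is required in every row.

Emit:
step_arm(
  increments=[
    {"offset": [-0.005,0,0.012],"turn": 0},
    {"offset": [-0.005,0,0.024],"turn": 0},
    {"offset": [-0.005,0,0.033],"turn": 0},
    {"offset": [-0.005,0,0.033],"turn": 0},
    {"offset": [-0.005,0,0.033],"turn": 0},
  ],
)

```text
time_s: 2.15
ee_pos: [0.4027, 0.1773, 0.0182]
tool_rot: [0.614, 0.79, -0.0, -0.0]
ft_force: [0.5, 0.0, 0.2]
width: 0.702
gripper_force: 0.0
```

Emit:
step_arm(
  increments=[
    {"offset": [0,0,0],"turn": 0},
    {"offset": [0,0,0],"turn": 0},
    {"offset": [0,0,0],"turn": 0},
    {"offset": [0,0,0],"turn": 0},
    {"offset": [0,0,0],"turn": 0},
  ],
  fingers=0,
  force=60,
)

```text
time_s: 2.65
ee_pos: [0.4031, 0.1774, 0.0188]
tool_rot: [0.614, 0.79, 0.0, 0.0]
ft_force: [-1.6, -0.2, 4.1]
width: 0.217
gripper_force: 60.3
```

```bash
python3 go.py .4005 .1767 .08 14.1
```

```text
pos [0.4031 0.1774 0.0188] yaw 14.29 off [-0.     -0.0026 -0.0612] dist 0.061 turn30 0.006 F [-1.6 -0.2  4.1]
```

Emit:
step_arm(
  increments=[
    {"offset": [0,0,-0.02],"turn": 0},
    {"offset": [0,0,-0.05],"turn": 0},
    {"offset": [0,-0.02,-0.09],"turn": 0},
    {"offset": [0.01,-0.04,-0.12],"turn": 0},
    {"offset": [0.02,-0.06,-0.14],"turn": 0},
  ],
)

```text
time_s: 3.15
ee_pos: [0.3397, 0.1819, 0.1601]
tool_rot: [0.614, 0.789, 0.001, 0.001]
ft_force: [1.0, 0.5, -2.2]
width: 0.223
gripper_force: 59.8
```

```bash
python3 go.py .35 -.05 .16 -16
```

```text
pos [0.3397 0.1819 0.1601] yaw 14.24 off [-2.273e-01 -4.710e-02 -1.000e-04] dist 0.232 turn30 1.008 F [ 1.   0.5 -2.2]
```

Emit:
step_arm(
  increments=[
    {"offset": [-0.046,-0.009,0],"turn": 0.2},
    {"offset": [-0.092,-0.018,0],"turn": 0.4},
    {"offset": [-0.138,-0.027,0],"turn": 0.6},
    {"offset": [-0.184,-0.036,0],"turn": 0.8},
    {"offset": [-0.227,-0.047,0],"turn": 1.0},
  ],
)

```text
time_s: 3.65
ee_pos: [0.3497, -0.0514, 0.1577]
tool_rot: [0.798, 0.602, 0.0, 0.0]
ft_force: [0.8, 0.7, -2.0]
width: 0.22
gripper_force: 59.7
```

```bash
python3 go.py .40 -.27 .16 -46
```

```text
pos [ 0.3497 -0.0514  0.1577] yaw -15.94 off [-0.1963  0.1084 -0.0022] dist 0.224 turn30 1.002 F [ 0.8  0.7 -2. ]
```

Emit:
step_arm(
  increments=[
    {"offset": [-0.045,-0.013,0],"turn": 0},
    {"offset": [-0.09,-0.026,0],"turn": 0},
    {"offset": [-0.135,-0.03,0],"turn": 0},
    {"offset": [-0.18,-0.02,0],"turn": 0.15},
    {"offset": [-0.2,0.02,-0.01],"turn": 0.4},
  ],
)

```text
time_s: 4.15
ee_pos: [0.3114, -0.2501, 0.166]
tool_rot: [0.859, 0.512, -0.001, -0.001]
ft_force: [0.4, 0.1, -2.0]
width: 0.222
gripper_force: 60.0
```

```bash
python3 go.py .43 -.275 .18 -57
```

```text
pos [ 0.3114 -0.2501  0.166 ] yaw -28.43 off [ 0.0345  0.1161 -0.0144] dist 0.122 turn30 0.952 F [ 0.4  0.1 -2. ]
```

Emit:
step_arm(
  increments=[
    {"offset": [0.007,0.025,-0.004],"turn": 0.2},
    {"offset": [0.014,0.05,-0.008],"turn": 0.4},
    {"offset": [0.021,0.075,-0.012],"turn": 0.6},
    {"offset": [0.028,0.1,-0.014],"turn": 0.8},
    {"offset": [0.034,0.116,-0.014],"turn": 0.95},
  ],
)

```text
time_s: 4.65
ee_pos: [0.4351, -0.2718, 0.1815]
tool_rot: [0.957, 0.289, -0.0, -0.0]
ft_force: [0.7, -0.2, -1.8]
width: 0.221
gripper_force: 60.1
```

```bash
python3 go.py .49 -.279 .18 -87
```

```text
pos [ 0.4351 -0.2718  0.1815] yaw -56.41 off [0.0418 0.0364 0.0014] dist 0.055 turn30 1.02 F [ 0.7 -0.2 -1.8]
```

Emit:
step_arm(
  increments=[
    {"offset": [0.009,0.008,0],"turn": 0.2},
    {"offset": [0.018,0.016,0],"turn": 0.4},
    {"offset": [0.027,0.024,0],"turn": 0.6},
    {"offset": [0.035,0.03,0],"turn": 0.8},
    {"offset": [0.042,0.036,0],"turn": 1.0},
  ],
)

```text
time_s: 5.15
ee_pos: [0.4888, -0.2778, 0.1808]
tool_rot: [1.0, 0.031, -0.001, -0.001]
ft_force: [0.2, 0.1, -2.8]
width: 0.224
gripper_force: 60.2
```

```bash
python3 go.py .53 -.279 .1 -87
python3 - <<'E'
from plant import vision
import cv2,numpy as np
d=vision.read_camera("wrist");np.savez("pics/w2.npz",**d);cv2.imwrite("pics/w2.png",d["pixels"][:,:,::-1]);print(d["pose"].round(4))
E
```

```text
pos [ 0.4888 -0.2778  0.1808] yaw -86.45 off [0.0412 0.0039 0.0808] dist 0.091 turn30 0.018 F [ 0.2  0.1 -2.8]
[[ 6.100e-02 -9.554e-01 -2.890e-01  5.635e-01]
 [-9.981e-01 -5.850e-02 -1.750e-02 -2.736e-01]
 [-2.000e-04  2.895e-01 -9.572e-01  3.244e-01]
 [ 0.000e+00  0.000e+00  0.000e+00  1.000e+00]]
```

View pics/w2.png

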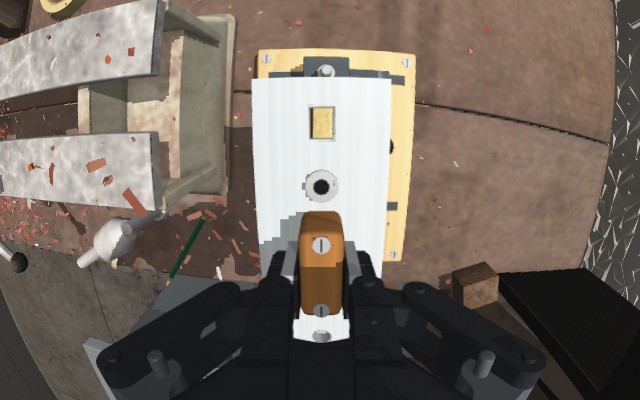

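The wrist view shows the slot at (322,122), a bush at (321,186), and the far pin tip at about (326,70), just beyond the plate's edge. I'll zoom in for sub-pixel positions.

Run:
```python
from h import *
d=dict(np.load("pics/w2.npz"))
c=cv2.resize(d["pixels"][54:144,295:365],None,fx=6.5,fy=6.5,interpolation=cv2.INTER_NEAREST)
cv2.imwrite("pics/w2c.png",c[:,:,::-1])
W=d["depth"];print(W[66:76,320:334:2].round(3))
```

```text
[[0.249 0.232 0.232 0.233 0.232 0.235 0.25 ]
 [0.251 0.233 0.231 0.232 0.231 0.234 0.25 ]
 [0.251 0.233 0.233 0.233 0.233 0.233 0.25 ]
 [0.233 0.232 0.234 0.234 0.232 0.233 0.234]
 [0.234 0.233 0.233 0.234 0.233 0.233 0.234]
 [0.236 0.234 0.234 0.234 0.234 0.233 0.235]
 [0.24  0.233 0.235 0.234 0.234 0.233 0.251]
 [0.247 0.235 0.234 0.235 0.234 0.235 0.252]
 [0.251 0.236 0.234 0.235 0.234 0.235 0.252]
 [0.252 0.239 0.237 0.234 0.236 0.242 0.252]]
```

View pics/w2c.png

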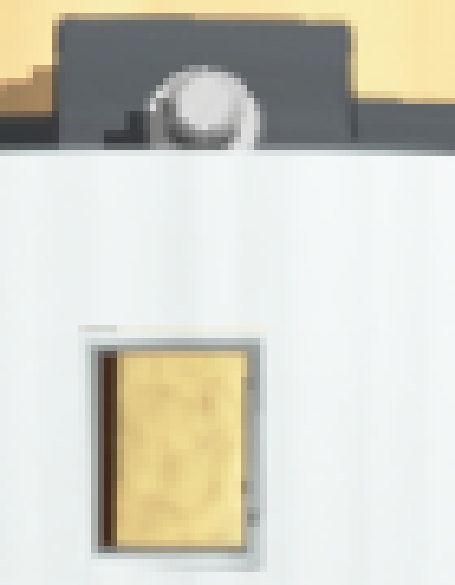

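Run:
```python
from h import *
d=dict(np.load("pics/w2.npz"))
T=np.array([.4888,-.2778]);a=np.radians(-86.45+90)
pin=fish(d,(326.0,69.2),.070);slot=fish(d,(321.4,122.9),.170);bush=fish(d,(320.5,186),.178);bk=fish(d,(321,337),.17)
ex=np.array([np.cos(a),np.sin(a)]);ey=np.array([-ex[1],ex[0]])
for n,p in dict(pin=pin,slot=slot,bush=bush,back=bk).items():
    r=p[:2]-T;print(n,p.round(4),"tool-frame along,left",(r@ex).round(4),(r@ey).round(4))
```

```text
pin [ 0.5969 -0.2757  0.07  ] tool-frame along,left 0.108 -0.0046
slot [ 0.5568 -0.2743  0.17  ] tool-frame along,left 0.0681 -0.0007
bush [ 0.5266 -0.2757  0.178 ] tool-frame along,left 0.0379 -0.0002
back [ 0.4243 -0.2822  0.17  ] tool-frame along,left -0.0647 -0.0004
```

```bash
python3 go.py .5289 -.2782 .098 -87.2
```

```text
pos [ 0.4898 -0.278   0.181 ] yaw -86.59 off [0.039  0.0026 0.083 ] dist 0.092 turn30 0.02 F [ 0.2 -0.4 -2.7]
```

Emit:
step_arm(
  increments=[
    {"offset": [0.02,0.001,0],"turn": 0.02},
    {"offset": [0.04,0.0025,0.01],"turn": 0.02},
    {"offset": [0.04,0.0025,0.045],"turn": 0.02},
    {"offset": [0.04,0.0025,0.08],"turn": 0.02},
    {"offset": [0.04,0.0025,0.08],"turn": 0.02},
  ],
)

```text
time_s: 5.7
ee_pos: [0.5243, -0.2751, 0.095]
tool_rot: [1.0, 0.029, -0.006, -0.004]
ft_force: [-0.8, 0.7, -3.2]
width: 0.22
gripper_force: 60.0
```

```bash
python3 go.py .5289 -.2782 .098 -87.2
python3 - <<'E'
from plant import vision,robot
import cv2,numpy as np
d=vision.read_camera("wrist");np.savez("pics/w3.npz",**d);print(d["pose"].round(4));print(robot.get_obs()["ee_pos"])
p=d["pixels"]; o=np.zeros((560,780,3),np.uint8)
o[:,:420]=cv2.resize(p[85:165,290:350],(420,560),interpolation=cv2.INTER_NEAREST)
o[:400,420:]=cv2.resize(p[60:360,210:430],(360,400),interpolation=cv2.INTER_AREA)[:, :360]
cv2.imwrite("pics/w3.png",o[:,:,::-1])
E
```

```text
pos [ 0.5243 -0.2751  0.095 ] yaw -86.72 off [ 0.0043  0.0033 -0.003 ] dist 0.006 turn30 0.016 F [-0.8  0.7 -3.2]
[[ 0.0563 -0.9527 -0.2986  0.6005]
 [-0.9984 -0.0558 -0.0101 -0.2722]
 [-0.007   0.2987 -0.9543  0.2379]
 [ 0.      0.      0.      1.    ]]
[ 0.5261349  -0.27627509  0.09838397]
```

View pics/w3.png

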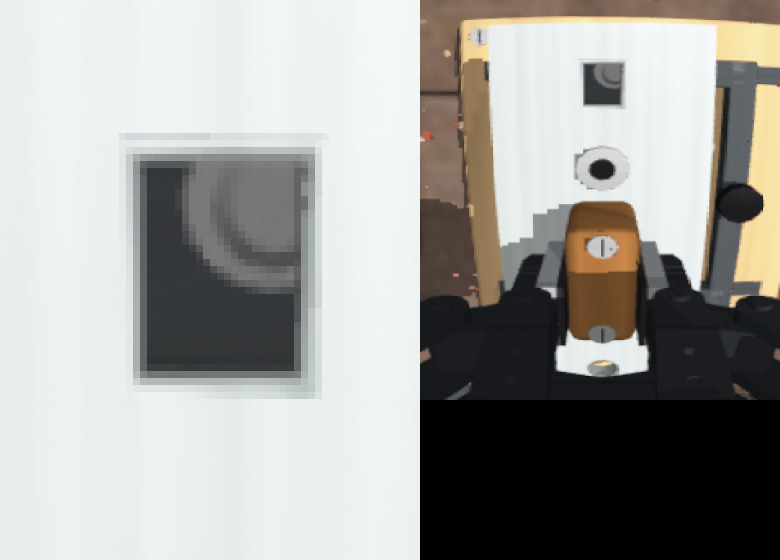

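```bash
python3 - <<'E'
from h import *
d=dict(np.load("pics/w3.npz"))
p=fish(d,(329.5,112.9),.07);s=fish(d,(321.4,122.4),.083);print(p,s,p-s)
E
python3 go.py .5289 -.2782 .098 -87.2
```

```text
[ 0.59724139 -0.2758517   0.07      ] [ 0.59250994 -0.27184637  0.083     ] [ 0.00473144 -0.00400533 -0.013     ]
pos [ 0.5261 -0.2763  0.0984] yaw -86.74 off [0.0027 0.0021 0.0004] dist 0.003 turn30 0.015 F [ 0.2 -0.3 -1.6]
```

Emit:
step_arm(
  increments=[
    {"offset": [0,0,0],"turn": 0.015},
    {"offset": [0,0,0],"turn": 0.015},
    {"offset": [0,0,0],"turn": 0.015},
    {"offset": [0,0,0],"turn": 0.015},
    {"offset": [0,0,0],"turn": 0.015},
  ],
)

```text
time_s: 6.25
ee_pos: [0.5292, -0.2782, 0.1032]
tool_rot: [1.0, 0.024, 0.001, 0.0]
ft_force: [0.2, 0.0, -3.0]
width: 0.225
gripper_force: 60.1
```

```bash
python3 go.py .529 -.2787 .09 -87.2
```

```text
pos [ 0.5292 -0.2782  0.1032] yaw -87.25 off [-0.0002  0.0005  0.0132] dist 0.013 turn30 -0.002 F [ 0.2  0.  -3. ]
```

Emit:
step_arm(
  increments=[
    {"offset": [0,0.0005,0.005],"turn": 0},
    {"offset": [0,0.0005,0.009],"turn": 0},
    {"offset": [0,0.0005,0.012],"turn": 0},
    {"offset": [0,0.0005,0.014],"turn": 0},
    {"offset": [0,0.0005,0.016],"turn": 0},
  ],
)

```text
time_s: 6.75
ee_pos: [0.5288, -0.2783, 0.0859]
tool_rot: [1.0, 0.024, -0.0, -0.0]
ft_force: [-0.1, -0.4, -3.6]
width: 0.223
gripper_force: 60.1
```

Emit:
step_arm(
  increments=[
    {"offset": [0,0,0.001],"turn": 0},
    {"offset": [0,0,0.002],"turn": 0},
    {"offset": [0,0,0.002],"turn": 0},
    {"offset": [0,0,0.002],"turn": 0},
    {"offset": [0,0,0.002],"turn": 0},
  ],
)

```text
time_s: 7.25
ee_pos: [0.529, -0.2785, 0.0845]
tool_rot: [1.0, 0.024, 0.0, 0.0]
ft_force: [0.0, 0.1, -3.1]
width: 0.216
gripper_force: 60.2
```

```bash
python3 go.py .529 -.2787 .08 -87.2; python3 -c "
from plant import robot;print(robot.get_obs()['ft_torque'].round(2))"
```

```text
pos [ 0.529  -0.2785  0.0845] yaw -87.26 off [0.     0.0002 0.0045] dist 0.005 turn30 -0.002 F [ 0.   0.1 -3.1]
[ 0.03 -0.04 -0.03]
```

Emit:
step_arm(
  increments=[
    {"offset": [0,0,0.001],"turn": 0},
    {"offset": [0,0,0.002],"turn": 0},
    {"offset": [0,0,0.003],"turn": 0},
    {"offset": [0,0,0.003],"turn": 0},
    {"offset": [0,0,0.003],"turn": 0},
  ],
)

```text
time_s: 7.75
ee_pos: [0.5288, -0.2784, 0.0812]
tool_rot: [1.0, 0.024, -0.0, -0.0]
ft_force: [0.3, 0.1, -2.8]
width: 0.22
gripper_force: 60.1
```

```bash
python3 go.py .529 -.2787 .08 -87.2; python3 -c "
from plant import robot;print(robot.get_obs()['ft_torque'].round(2))"
```

```text
pos [ 0.5288 -0.2784  0.0812] yaw -87.26 off [0.0002 0.0003 0.0012] dist 0.001 turn30 -0.002 F [ 0.3  0.1 -2.8]
[ 0.04 -0.04  0.02]
```

Emit:
step_arm(
  increments=[
    {"offset": [0,0,0.002],"turn": 0},
    {"offset": [0,0,0.004],"turn": 0},
    {"offset": [0,0,0.006],"turn": 0},
    {"offset": [0,0,0.007],"turn": 0},
    {"offset": [0,0,0.008],"turn": 0},
  ],
)

```text
time_s: 8.25
ee_pos: [0.5288, -0.2784, 0.0731]
tool_rot: [1.0, 0.024, -0.0, -0.0]
ft_force: [1.3, 0.7, -2.9]
width: 0.223
gripper_force: 60.2
```

Emit:
step_arm(
  increments=[
    {"offset": [0,0,0.001],"turn": 0},
    {"offset": [0,0,0.002],"turn": 0},
    {"offset": [0,0,0.003],"turn": 0},
    {"offset": [0,0,0.004],"turn": 0},
    {"offset": [0,0,0.004],"turn": 0},
  ],
)

```text
time_s: 8.75
ee_pos: [0.5287, -0.2784, 0.0691]
tool_rot: [1.0, 0.024, -0.0, -0.0]
ft_force: [-0.9, -0.1, -3.6]
width: 0.224
gripper_force: 60.2
```

```bash
python3 go.py .529 -.2787 .068 -87.2; python3 -c "
from plant import robot;print(robot.get_obs()['ft_torque'].round(2))"
```

```text
pos [ 0.5287 -0.2784  0.0691] yaw -87.26 off [0.0002 0.0003 0.0011] dist 0.001 turn30 -0.002 F [-0.9 -0.1 -3.6]
[-0.04 -0.01 -0.01]
```

Emit:
step_arm(
  increments=[
    {"offset": [0,0,0.0005],"turn": 0},
    {"offset": [0,0,0.001],"turn": 0},
    {"offset": [0,0,0.0015],"turn": 0},
    {"offset": [0,0,0.0015],"turn": 0},
    {"offset": [0,0,0.0015],"turn": 0},
  ],
)

```text
time_s: 9.25
ee_pos: [0.529, -0.2785, 0.0689]
tool_rot: [1.0, 0.024, -0.0, 0.0]
ft_force: [-3.8, 2.6, 5.2]
width: 0.222
gripper_force: 61.3
```

```bash
python3 go.py .529 -.2787 .068 -87.2; python3 -c "
from plant import robot;print(robot.get_obs()['ft_torque'].round(2))"
```

```text
pos [ 0.529  -0.2785  0.0689] yaw -87.26 off [0.     0.0002 0.0009] dist 0.001 turn30 -0.002 F [-3.8  2.6  5.2]
[0.45 0.66 0.02]
```

Emit:
step_arm(
  increments=[
    {"offset": [0,0,0.0005],"turn": 0},
    {"offset": [0,0,0.001],"turn": 0},
    {"offset": [0,0,0.001],"turn": 0},
    {"offset": [0,0,0.001],"turn": 0},
    {"offset": [0,0,0.001],"turn": 0},
  ],
)

```text
time_s: 9.75
ee_pos: [0.5289, -0.2785, 0.0688]
tool_rot: [1.0, 0.024, -0.0, -0.0]
ft_force: [-6.4, 3.3, 10.2]
width: 0.222
gripper_force: 62.1
```

Emit:
step_arm(
  increments=[
    {"offset": [0,0,0],"turn": 0},
    {"offset": [0,0,-0.001],"turn": 0},
    {"offset": [0,0,-0.002],"turn": 0},
    {"offset": [0,0,-0.002],"turn": 0},
    {"offset": [0,0,-0.002],"turn": 0},
  ],
  fingers=0.55,
)

```text
time_s: 10.25
ee_pos: [0.5289, -0.2785, 0.0687]
tool_rot: [1.0, 0.024, 0.0, 0.0]
ft_force: [-0.5, 0.6, 0.1]
width: 0.549
gripper_force: 0.0
```

Emit:
step_arm(
  increments=[
    {"offset": [0,0,-0.02],"turn": 0},
    {"offset": [0,0,-0.05],"turn": 0},
    {"offset": [0,0,-0.08],"turn": 0},
    {"offset": [0,0,-0.11],"turn": 0},
    {"offset": [0,0,-0.11],"turn": 0},
  ],
)

```text
time_s: 10.75
ee_pos: [0.5315, -0.2801, 0.1846]
tool_rot: [1.0, 0.024, 0.004, 0.003]
ft_force: [0.0, -1.0, 1.0]
width: 0.548
gripper_force: 0.0
```

```bash
python3 go.py .45 -.265 .18 -87
python3 - <<'E'
from plant import vision
from h import *
for n in ("wrist","scene"):
    d=vision.read_camera(n);np.savez(f"pics/{n}4.npz",**d)
    c=d["pixels"] if n=="wrist" else cv2.resize(d["pixels"][225:355,310:460],(690,598),interpolation=3)
    cv2.imwrite(f"pics/{n}4.png",c[:,:,::-1])
d=dict(np.load("pics/scene4.npz"));W=world(d);m=(W[...,0]>.43)&(W[...,0]<.63)&(abs(W[...,1]+.279)<.045)&(W[...,2]>.052)&(W[...,2]<.068)
p=W[m];A=np.c_[p[:,:2]-p[:,:2].mean(0),np.ones(len(p))];print("plate top plane",len(p),np.linalg.lstsq(A,p[:,2],rcond=None)[0])
E
```

```text
pos [ 0.5315 -0.2801  0.1846] yaw -87.26 off [-0.0807 -0.019   0.0039] dist 0.083 turn30 -0.009 F [ 0. -1.  1.]
plate top plane 2269 [0.00033589 0.00645241 0.05947998]
```

View pics/scene4.png

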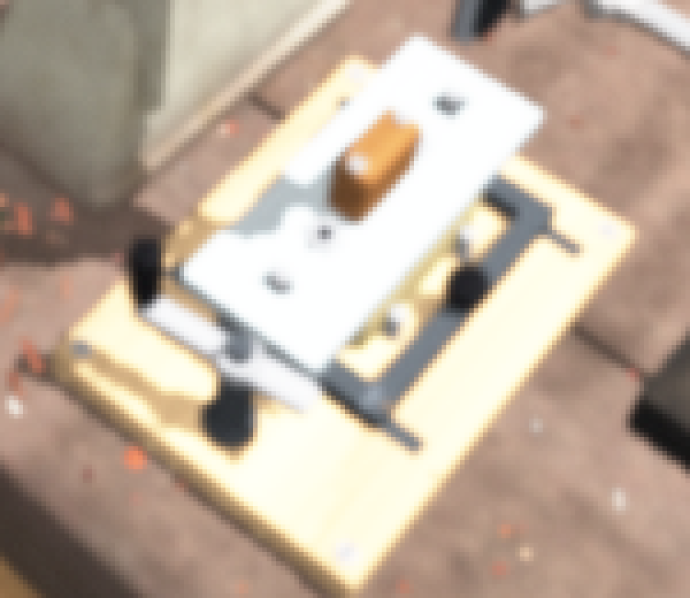

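The plate's top is at z = 59.5 mm and flat, and both pins show through it, so it is home. Next is the keeper.

Run:
```python
from h import *
d=dict(np.load("pics/top0.npz"));W=world(d)
print("knob",onplane(d,(400.1,262.9),.104),"pivot",onplane(d,(417.7,261.7),.07))
for f in ("top0","scene4"):
    W=world(dict(np.load(f"pics/{f}.npz")))
    m=(W[...,0]>.38)&(W[...,0]<.46)&(abs(W[...,1]+.25)<.045)&(W[...,2]>.098)&(W[...,2]<.112);p=W[m]
    print(f,m.sum(),p.mean(0),p.min(0),p.max(0))
```

```text
knob [ 0.41443207 -0.24840461  0.104     ] pivot [ 0.42282183 -0.29458041  0.07      ]
top0 35 [ 0.41579208 -0.25104002  0.10452562] [ 0.409812   -0.25746265  0.10032369] [ 0.42359342 -0.24409099  0.10874965]
scene4 49 [ 0.41342993 -0.25310397  0.10189198] [ 0.4078991  -0.25917105  0.09806966] [ 0.4214077  -0.24585494  0.1043578 ]
```

Emit:
step_arm(
  increments=[
    {"offset": [-0.02,-0.006,0],"turn": 0.2},
    {"offset": [-0.04,-0.012,0],"turn": 0.4},
    {"offset": [-0.06,-0.018,0],"turn": 0.6},
    {"offset": [-0.08,-0.024,0],"turn": 0.8},
    {"offset": [-0.1,-0.03,0],"turn": 1.0},
  ],
  fingers=0.42,
  force=20,
)

```text
time_s: 11.35
ee_pos: [0.4257, -0.2523, 0.1763]
tool_rot: [0.971, -0.238, -0.002, -0.001]
ft_force: [-0.0, -0.1, 0.5]
width: 0.417
gripper_force: 0.0
```

Emit:
step_arm(
  increments=[
    {"offset": [0,0,0],"turn": 0.2},
    {"offset": [0,0,0],"turn": 0.4},
    {"offset": [0,0,0],"turn": 0.6},
    {"offset": [0,0,0],"turn": 0.8},
    {"offset": [0,0,0],"turn": 1.0},
  ],
)

```text
time_s: 11.85
ee_pos: [0.4265, -0.2525, 0.1764]
tool_rot: [0.877, -0.481, -0.002, -0.0]
ft_force: [-0.1, 0.4, -0.3]
width: 0.419
gripper_force: 0.0
```

```bash
python3 go.py .4155 -.251 .14 -170.2
```

```text
pos [ 0.4265 -0.2525  0.1764] yaw -147.51 off [-0.0071  0.0084  0.0364] dist 0.038 turn30 0.756 F [-0.1  0.4 -0.3]
```

Emit:
step_arm(
  increments=[
    {"offset": [-0.003,0.004,0.01],"turn": 0.2},
    {"offset": [-0.007,0.0084,0.02],"turn": 0.4},
    {"offset": [-0.007,0.0084,0.03],"turn": 0.6},
    {"offset": [-0.007,0.0084,0.036],"turn": 0.756},
    {"offset": [-0.007,0.0084,0.036],"turn": 0.756},
  ],
)

```text
time_s: 12.35
ee_pos: [0.415, -0.2507, 0.1395]
tool_rot: [0.766, -0.642, -0.003, 0.0]
ft_force: [-0.0, -0.8, -0.0]
width: 0.42
gripper_force: 0.0
```

```bash
python3 go.py .4155 -.251 .08 -170.2
python3 - <<'E'
from plant import vision
from h import *
d=vision.read_camera("wrist");np.savez("pics/w5.npz",**d);cv2.imwrite("pics/w5.png",d["pixels"][:,:,::-1])
E
```

```text
pos [ 0.415  -0.2507  0.1395] yaw -169.93 off [ 0.0007 -0.0007  0.0595] dist 0.06 turn30 0.009 F [-0.  -0.8 -0. ]
```

View pics/w5.png

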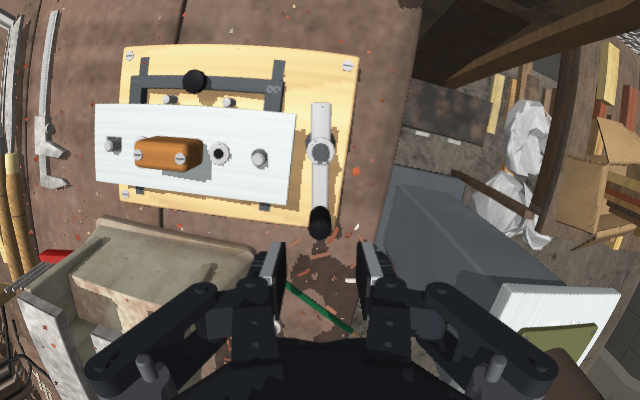

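The wrist view shows the knob top at about (319,215), centred between the pads, the pivot at (320,151), and both pins proud of the plate.

```bash
python3 - <<'E'
from h import *
d=dict(np.load("pics/w5.npz"));k=fish(d,(319,213),.104);p=fish(d,(320,151),.07);print(k,p,np.hypot(*(k-p)[:2]),np.degrees(np.arctan2(*(k-p)[1::-1])))
E
python3 go.py .4155 -.251 .08 -170.2
```

```text
[ 0.41928734 -0.26201869  0.104     ] [ 0.42441639 -0.29500012  0.07      ] 0.03337787311415094 98.83945268111964
pos [ 0.4156 -0.251   0.1406] yaw -169.85 off [ 0.0001 -0.0001  0.0606] dist 0.061 turn30 0.012 F [-0.5  0.1 -0.6]
```

Emit:
step_arm(
  increments=[
    {"offset": [0,-0.0015,0.015],"turn": 0.01},
    {"offset": [0,-0.0015,0.03],"turn": 0.01},
    {"offset": [0,-0.0015,0.045],"turn": 0.01},
    {"offset": [0,-0.0015,0.06],"turn": 0.01},
    {"offset": [0,-0.0015,0.06],"turn": 0.01},
  ],
)

```text
time_s: 12.9
ee_pos: [0.4163, -0.2502, 0.0793]
tool_rot: [0.765, -0.644, -0.003, 0.0]
ft_force: [-0.4, 1.0, -0.3]
width: 0.416
gripper_force: 0.0
```

Emit:
step_arm(
  increments=[
    {"offset": [0,0,0],"turn": 0},
    {"offset": [0,0,0],"turn": 0},
    {"offset": [0,0,0],"turn": 0},
    {"offset": [0,0,0],"turn": 0},
    {"offset": [0,0,0],"turn": 0},
  ],
  fingers=0.24,
)

```text
time_s: 13.4
ee_pos: [0.4185, -0.2519, 0.0834]
tool_rot: [0.765, -0.644, 0.001, -0.0]
ft_force: [-0.2, -0.2, -0.7]
width: 0.244
gripper_force: 0.0
```

```bash
cat > arc.py <<'E'
import sys
from go import *
o,R,w=st();p=np.array([.4240,-.2948]);a1=float(sys.argv[1]);w1=a1-270
q0=R.T@o["ee_pos"]
print(o["ee_pos"].round(4),round(w,1),o["ft_force"].round(1),o["width"].round(3),"cur ang",np.degrees(np.arctan2(*(o["ee_pos"][:2]-p)[::-1])).round(1))
a0=w+270
for i in range(1,6):
    a=a0+(a1-a0)*i/5;r=np.radians(a);t=np.r_[p+.045*np.array([np.cos(r),np.sin(r)]),.08]
    print((R.T@t-q0).round(4).tolist(),round(-(a-a0)/30,3))
E
python3 arc.py 125
```

```text
Traceback (most recent call last):
  File "arc.py", line 5, in <module>
    print(o["ee_pos"].round(4),round(w,1),o["ft_force"].round(1),o["width"].round(3),"cur ang",np.degrees(np.arctan2(*(o["ee_pos"][:2]-p)[::-1])).round(1))
                                                                 ^^^^^^^^^^^^^^^^
AttributeError: 'float' object has no attribute 'round'
```

```bash
sed -i 's/o\["width"\].round(3)/o["width"]/' arc.py; python3 arc.py 125
```

```text
[ 0.4185 -0.2519  0.0834] -170.2 [-0.2 -0.2 -0.7] 0.24395529513743777 cur ang 97.3
[-0.0016, 0.0058, 0.0034] -0.168
[-0.001, 0.0097, 0.0034] -0.337
[-0.0002, 0.0136, 0.0034] -0.505
[0.001, 0.0174, 0.0034] -0.673
[0.0026, 0.021, 0.0034] -0.841
```

Emit:
step_arm(
  increments=[
    {"offset": [-0.0016,0.0058,0.0034],"turn": -0.168},
    {"offset": [-0.001,0.0097,0.0034],"turn": -0.337},
    {"offset": [0,0.0136,0.0034],"turn": -0.505},
    {"offset": [0.001,0.0174,0.0034],"turn": -0.673},
    {"offset": [0.0026,0.021,0.0034],"turn": -0.84},
  ],
)

```text
time_s: 13.9
ee_pos: [0.3981, -0.2574, 0.0796]
tool_rot: [0.888, -0.461, 0.0, -0.001]
ft_force: [1.3, 1.6, -0.8]
width: 0.24
gripper_force: 1.0
```

```bash
python3 arc.py 153
```

```text
[ 0.3981 -0.2574  0.0796] -144.8 [ 1.3  1.6 -0.8] 0.2402524174325565 cur ang 124.7
[0.0007, 0.0047, -0.0005] -0.186
[0.0013, 0.009, -0.0005] -0.371
[0.0024, 0.0133, -0.0005] -0.557
[0.0038, 0.0174, -0.0005] -0.742
[0.0057, 0.0214, -0.0005] -0.928
```

Emit:
step_arm(
  increments=[
    {"offset": [0.0007,0.0047,0],"turn": -0.186},
    {"offset": [0.0013,0.009,0],"turn": -0.371},
    {"offset": [0.0024,0.0133,0],"turn": -0.557},
    {"offset": [0.0038,0.0174,0],"turn": -0.742},
    {"offset": [0.0057,0.0214,0],"turn": -0.928},
  ],
)

```text
time_s: 14.4
ee_pos: [0.3834, -0.2741, 0.0795]
tool_rot: [0.972, -0.233, -0.0, -0.001]
ft_force: [0.1, 1.6, 1.0]
width: 0.238
gripper_force: 1.1
```

```bash
python3 arc.py 180
```

```text
[ 0.3834 -0.2741  0.0795] -117.0 [0.1 1.6 1. ] 0.2376751168932257 cur ang 153.0
[0.0008, 0.0043, -0.0006] -0.18
[0.0014, 0.0085, -0.0006] -0.36
[0.0023, 0.0126, -0.0006] -0.539
[0.0037, 0.0166, -0.0006] -0.719
[0.0055, 0.0205, -0.0006] -0.899
```

Emit:
step_arm(
  increments=[
    {"offset": [0.0008,0.0043,0],"turn": -0.18},
    {"offset": [0.0014,0.0085,0],"turn": -0.36},
    {"offset": [0.0023,0.0126,0],"turn": -0.539},
    {"offset": [0.0037,0.0166,0],"turn": -0.719},
    {"offset": [0.0055,0.0205,0],"turn": -0.9},
  ],
)

```text
time_s: 14.9
ee_pos: [0.3787, -0.2949, 0.0793]
tool_rot: [1.0, 0.0, -0.001, -0.001]
ft_force: [-1.5, 2.2, 0.7]
width: 0.237
gripper_force: 1.0
```

```bash
python3 arc.py 186
```

```text
[ 0.3787 -0.2949  0.0793] -90.0 [-1.5  2.2  0.7] 0.23661225713911752 cur ang -179.9
[0.0003, 0.0008, -0.0007] -0.04
[0.0003, 0.0018, -0.0007] -0.08
[0.0004, 0.0027, -0.0007] -0.119
[0.0004, 0.0037, -0.0007] -0.159
[0.0005, 0.0046, -0.0007] -0.199
```

Emit:
step_arm(
  increments=[
    {"offset": [0,0.001,0],"turn": -0.04},
    {"offset": [0,0.002,0],"turn": -0.08},
    {"offset": [0,0.003,0],"turn": -0.1},
    {"offset": [0,0.004,0],"turn": -0.1},
    {"offset": [0,0.005,0],"turn": -0.1},
  ],
)

```text
time_s: 15.4
ee_pos: [0.379, -0.2997, 0.0792]
tool_rot: [1.0, 0.024, -0.0, -0.001]
ft_force: [-2.1, 5.8, 3.0]
width: 0.241
gripper_force: 3.1
```

Emit:
step_arm(
  increments=[
    {"offset": [0,0.0005,0],"turn": 0},
    {"offset": [0,0.001,0],"turn": 0},
    {"offset": [0,0.0015,0],"turn": 0},
    {"offset": [0,0.002,0],"turn": 0},
    {"offset": [0,0.002,0],"turn": 0},
  ],
)

```text
time_s: 15.9
ee_pos: [0.3789, -0.2999, 0.0791]
tool_rot: [1.0, 0.024, -0.001, -0.003]
ft_force: [-1.5, 11.4, 5.8]
width: 0.239
gripper_force: 5.7
```

Force rose with no more travel, so the keeper is on its stop. I'll ease off, open and lift clear.

Emit:
step_arm(
  increments=[
    {"offset": [0,-0.001,0],"turn": 0},
    {"offset": [0,-0.002,0],"turn": 0},
    {"offset": [0,-0.0035,0],"turn": 0},
    {"offset": [0,-0.0035,0],"turn": 0},
    {"offset": [0,-0.0035,0],"turn": 0},
  ],
  fingers=0.42,
)

```text
time_s: 16.4
ee_pos: [0.3792, -0.2992, 0.0796]
tool_rot: [1.0, 0.024, 0.0, 0.0]
ft_force: [0.1, -0.7, 0.5]
width: 0.418
gripper_force: 0.0
```

Emit:
step_arm(
  increments=[
    {"offset": [0,0,-0.02],"turn": 0},
    {"offset": [0,0,-0.05],"turn": 0},
    {"offset": [0,0,-0.09],"turn": 0},
    {"offset": [0,0,-0.12],"turn": 0},
    {"offset": [0,0,-0.12],"turn": 0},
  ],
)

```text
time_s: 16.9
ee_pos: [0.3813, -0.3012, 0.2054]
tool_rot: [1.0, 0.024, 0.004, 0.004]
ft_force: [-0.0, -0.0, 1.2]
width: 0.419
gripper_force: 0.0
```

Run:
```python
from plant import vision,robot
from h import *
o=robot.get_obs();print(o["ee_pos"],o["ft_force"].round(1),o["time_s"])
d=vision.read_camera("wrist");cv2.imwrite("pics/w6.png",d["pixels"][:,:,::-1])
```

```text
[ 0.38131346 -0.30124704  0.2053693 ] [-0.  -0.   1.2] 16.9
```

View pics/w6.png

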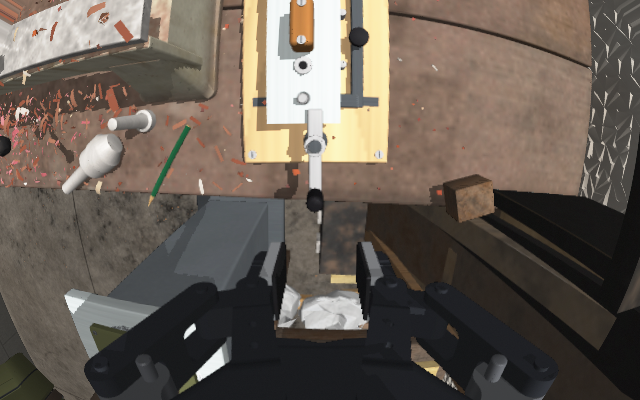

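The view shows the keeper finger at (316,120) lying over the plate's end in line with the jig, the knob at (315,200), and the gripper clear. The other tools haven't moved.

```bash
python3 -c "
from plant import robot;print(robot.close_job())"
```

```text
the job is handed in; nothing more can be done
None
```

The bush plate is home and flat on both pins, the keeper is swung to its stop over the plate's end, the gripper is clear, and the job was handed in at about 17 s with no verdict shown.

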